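# Clamp a resin mount in the ratchet clamp for the stereo microscope

### The job

Take the amber resin mount from the white tray and stand it on the yellow ring mark of the ratchet clamp, without turning the clamp's knob until it stands there by itself. Then turn the black knob clockwise until the blue pad holds the mount against the steel anvil, and go on to the second tooth at which the red pawl catches with the pad bearing on the mount (the first tooth caught with the pad pressing counts as one, then one tooth more, no further); let go so that the pawl alone keeps it. The mount must be left upright and never be over-tightened (more than 24 N cracks it), and the other mounts, the dropper bottle and the dish are left where they are.

Things in the scene. Friction and masses are not known exactly. Their poses are not given: they have to be found in the camera images.
- amber_centre (a point): Centre of the amber (orange-yellow) resin mount: an upright loose cylinder, 30 mm diameter, 26 mm high, about 35 g, with a grey metal fleck on top. It stands in any one of the three places of the white tray, its foot 8 mm above the table, this point 13 mm above its foot. z axis = the cylinder's axis.
- amber_mount: The same amber mount; origin at the centre of its underside.
- green_centre (a point): Centre of the dark green resin mount, same size as the amber one, in another place of the tray. Leave it.
- grey_centre (a point): Centre of the dark grey resin mount, same size, in the third place of the tray. Leave it.
- tray: Fixed white tray, a flat board 230 mm (its x) by 85 mm (its y), 8 mm thick, no rim; origin at the centre of its underside. The three mounts stand in a row along its x axis, 70 mm apart centre to centre, so grip a mount across the row (fingers closing along the tray's y).
- nest (a point): Centre of the yellow ring mark (30 mm across, flat) on the clamp's plate, 16 mm above the table. Axes as the clamp's: z up, +y the jaw's closing direction. The anvil's face is 19 mm away in +y, so a mount on the mark is 4 mm short of it; within 8 mm of the mark is near enough, the pad then slides it along. On the +x and -x sides the plate is free: grip the mount with the fingers closing along x.
- clamp: Ratchet clamp, a grey plate 130 mm (x) by 265 mm (y), fixed to the table. Along its y axis, from -y: wheel with knob, carriage (up to 39 mm above the table), sprung blue pad 24 mm wide, mark, anvil. The pad's face waits 22 to 41 mm on the -y side of the mark's centre; where exactly differs each time (a set sleeve) and is not measured. Origin on the table in the line of wheel and mark, 66 mm from the mark.
- anvil: Fixed steel anvil, 50 mm (x) by 16 mm (y), top 46 mm above the table; origin at the foot of its face (looking to -y). Once the mount meets it, the pad's spring presses 1.5 N per mm: each tooth more adds about 8.5 N of clamping and, at the knob, 0.10 to 0.12 N m of torque. Contact comes anywhere between the first and the fifth tooth; the first tooth is always free.
- knob (a point): Point on the wheel's upright axis at mid height of the black grip bar, 54 mm above the table, 161 mm from the mark in the clamp's -y direction. The bar is 44 mm long (this point's x axis), 12 mm thick (y), from 40 to 68 mm above the table; under it a 40 mm hub and the brass ratchet wheel, 74 mm across, top 34 mm above the table. Turns with the wheel; half a turn gives the same grip.
- wheel (a joint): Angle of knob and wheel, rad, growing clockwise from above (winding). Starts at 0, ends at 4.0; 12 teeth: the pawl catches at multiples of 0.524 (rests up to 0.02 lower) and cannot go back. A light spring turns it back, so turn 0.05 to 0.12 past a multiple, then let go. Unloaded torque: 0.04 N m just past a tooth (0.002 more each tooth), 0.10 at its crest. 1 rad moves the pad 11.5 mm.
- pawl (a joint): Angle of the red sprung pawl (about 40 mm long, beside the wheel on the clamp's +x side, top 34 mm above the table), rad: about -0.02 when seated behind a tooth, lifted up to about 0.17 by each tooth crest just before it drops.
- dropper: Small loose amber glass dropper bottle, 36 mm diameter, 75 mm high, 90 g; origin at the centre of its underside. Leave it.
- dish: Loose open glass dish, 76 mm diameter, 15 mm high, 50 g; origin at the centre of its underside. Leave it.

How it is judged:
By the outcome, as a careful person would: the job done as asked, in the order asked, and still so for the second after the job is handed in, with the robot touching nothing.
It also fails if it takes over 72 s, if anything falls off the work surface, if the arm or the gripper's body presses on something with over 40 N, if the wrist force passes 120 N, or if a joint passes its speed limit or range.

### The arm

A 6-joint arm with a two-finger parallel gripper is mounted at the origin on the work surface. World frame = base frame: x ahead of the robot, y to its left, z up, the work surface at z = 0. Lengths are in m, angles in degrees, forces in N, time in s.
With the tool pointing down it reaches from about 0.35 to 0.925 m from the base axis. Payload 6.4 kg.
Tool frame: the origin (TCP) lies midway between the tips of the shut fingers; the grasp point (between the pads) lies 19 mm behind it; z points along the fingers, y is the direction in which the jaws open and shut (so a half turn about z gives the same grasp; the last joint's range is limited). The gripper opens to 85 mm and grips with 20 to 120 N. Pads are 22 mm wide; open, the fingers measure 114 mm over their backs; the gripper's body (76 mm by 85 mm) begins 54 mm behind the grasp point. The pads swing forward as they close: fully open they stand 13 mm farther back than shut.
Start: joints at [-84.918, 14.043, 89.255, -0, 76.702, -9.975], TCP at [0.169, -0.628, 0.231] pointing down, gripper open.
Joint ranges: [-179.41, 179.41], [-58.25, 129.5], [7.25, 145.43], [-54.29, 234.29], [11.92, 165.04], [-157.13, 157.13]. Speed limits (degrees/s): [147.25, 147.25, 180, 180, 180, 180].

### API

Orientations are given as a 3x3 rotation matrix whose columns are the frame's x, y, z axes.
In Python, from workcell import r gives the robot as it stands.
- The arm moves only by the shell command python3 -m crank 'ROWS'. ROWS is JSON, a list of rows, each an object with "turn": the turn, a rotation vector about the tool's x, y, z as a fraction of full scale, a list of three; "dp": the shift along the tool's x, y, z as a fraction of full scale, a list of three; "gripper": the opening, from -1 (shut) to 1 (fully open), so that 0 is half open. In form: [{"turn": [ax, ay, az], "dp": [dx, dy, dz], "gripper": gripper}, ...]. A call has exactly 5 rows; each row shifts and turns the pose as measured when the row begins, along the tool's axes as they then stand; what a row does not reach is not made up. Full scale, the value 1, is 5 cm for a shift and 360 degrees for a turn. A row lasts 1/8 s, in which the tool goes at most 62.5 mm and 10.7 degrees, less where a joint would pass 70% of its speed; a pose out of reach is approached as far as the arm can. A call with a number of a shift or a turn outside -1 to 1 is refused whole. A call with a gripper value outside its range is refused whole. The fingers move at their own pace and stop on an object; the grip force is fixed at half the most. Time passes only in rows, so rows that do not move let the fingers close, or fill a call up. It gives the time, the measured TCP pose, the force and the opening at its end, in the units of the state.
- r.observe(): the state, without advancing time (a new reading comes with each control period).
- r.grab_frame(name): name is "scene" or "top" or "wrist"; returns the picture (480x640x3 uint8, red, green, blue); there is no depth.
- r.calibration(name): a dict with "fx", "fy", "cx", "cy" (pixels), "extrinsics" (4x4, takes a point from camera to world coordinates). Camera axes: x right, y down, z forward; pixel columns grow to the right and rows downward; lengths in m; the calibration is good to about 2 mm. A picture is of the moment at which its call begins: read the wrist's pose just before it. calibration takes no time and is no camera call; for the wrist camera it gives the pose at the moment of the call.
- r.close_job(): hands the job in, once; it reports no verdict.
Trained networks look in the newest picture that a camera, given by its name, has taken for a name from the list of things; names that differ only in an ending like _2 or _b are one class to them, and where a whole thing is asked for, a point or a joint stands for the part that bears it (a point fixed in the world has none). Each returns a list of dicts, best first, with "score" (0 to 1); they miss things now and then, are a little off and sometimes report something else, mostly with a low value. They report only what shows in the picture. A call takes as long as a camera call.
- r.boxes_of(query, camera): "rect" ([left, top, right, bottom] in pixels, round what is visible of it).
The state is a dict: "time": time; "qpos": joint angles; "qd": joint speeds; "joint_efforts": joint torques, N m; "tcp_pos": TCP position; "eef_rot": TCP orientation; "force": force on the tool from outside, world axes, zero at the start; "torque": the same for the moment, N m; "gripper_width": opening from 0.0 (shut) to 1.0 (fully open).
Only numpy, scipy, OpenCV 4.12 (cv2) and the standard library are available. Lean on these libraries where they do the work, as an engineer would, in place of code of your own. Each camera call takes 0.05 s, during which the arm holds its last target. There are 200 camera calls.

## Working session

There is one attempt and no reset: what is moved stays moved. The work goes in short steps, Python scripts to look and compute and a shell command to move; the robot and the scene stay as the last step left them, time stands still between calls to the robot, and variables do not carry over. Pictures are saved under pics/ and viewed, about 8 in all and at most 12, crops included, and the job is handed in when it is done.

```bash
mkdir -p pics
python3 - <<'E'
from workcell import r
import cv2
for n in ("top","scene"):
    im=r.grab_frame(n); cv2.imwrite(f"pics/{n}0.png",im[:,:,::-1])
    c=r.calibration(n); print(n,c)
    for q in ("amber_mount","green_centre","grey_centre","tray","clamp","anvil","knob","nest","dropper","dish","pawl"):
        if n=="top": print(q,[(round(d["score"],2),[round(v) for v in d["rect"]]) for d in r.boxes_of(q,n)[:2]])
s=r.observe(); print(s)
E
```

```text
top {'fx': 569.0373722143632, 'fy': 569.0373722143632, 'cx': 316.40436013302764, 'cy': 241.02990897105767, 'extrinsics': array([[-0.02307273, -0.98616408,  0.16415863,  0.38132425],
       [-0.99965521,  0.02481648,  0.00857919, -0.00753719],
       [-0.01253433, -0.16390408, -0.98639665,  1.12733729],
       [ 0.        ,  0.        ,  0.        ,  1.        ]])}
amber_mount [(0.77, [195, 258, 211, 275])]
green_centre [(0.52, [198, 218, 214, 241])]
grey_centre [(0.8, [195, 294, 210, 310])]
tray [(0.76, [183, 206, 227, 326]), (0.33, [197, 221, 211, 237])]
clamp [(0.58, [292, 206, 431, 287]), (0.31, [182, 207, 227, 324])]
anvil [(0.92, [290, 225, 307, 251])]
knob [(0.63, [384, 231, 414, 268])]
nest [(0.63, [290, 208, 430, 290])]
dropper [(0.76, [511, 267, 535, 284])]
dish [(0.89, [104, 270, 138, 308]), (0.17, [292, 225, 308, 250])]
pawl [(0.2, [384, 230, 415, 267])]
scene {'fx': 523.7688624229844, 'fy': 523.7688624229844, 'cx': 306.3619987487647, 'cy': 241.93514699569317, 'extrinsics': array([[-0.002512  ,  0.53166366, -0.84695185,  1.39672302],
       [ 0.99990409,  0.01287093,  0.00
[... 225 characters left out ...]
, -6.43051364e-04,
        7.67027116e+01, -9.97629570e+00]), 'qd': array([-0.07447963,  0.00118741,  0.00483604, -0.03687583,  0.04548519,
       -0.02219586]), 'joint_efforts': array([ 1.47215109e-03, -4.29339838e+01, -3.26309288e+01, -4.33579760e-05,
        5.11180242e-04,  1.38920333e-05]), 'tcp_pos': array([ 0.16884637, -0.62770969,  0.23131338]), 'eef_rot': array([[ 9.65668619e-01,  2.59777055e-01, -9.16691207e-06],
       [ 2.59777055e-01, -9.65668619e-01, -2.02314473e-05],
       [-1.41078651e-05,  1.71555203e-05, -1.00000000e+00]]), 'force': array([ 0.37461319,  0.46474218, -0.60833776]), 'torque': array([-0.01739958,  0.06094824,  0.0627509 ]), 'gripper_width': 0.9997599651029511}
```

```bash
cat > h.py <<'E'
import numpy as np, cv2
from workcell import r
def ray(c,u,v,z):
    E=np.array(c["extrinsics"]); d=E[:3,:3]@np.array([(u-c["cx"])/c["fx"],(v-c["cy"])/c["fy"],1]); o=E[:3,3]
    return o+d*(z-o[2])/d[2]
def proj(c,p):
    E=np.array(c["extrinsics"]); q=E[:3,:3].T@(np.array(p)-E[:3,3]); return c["fx"]*q[0]/q[2]+c["cx"], c["fy"]*q[1]/q[2]+c["cy"]
E
python3 - <<'E'
from h import *
c=r.calibration("top")
for n,b,z in (("amber",(195,258,211,275),.021),("green",(198,218,214,241),.021),("grey",(195,294,210,310),.021),("tray",(183,206,227,326),.004),("anvil",(290,225,307,251),.04),("knob",(384,231,414,268),.05),("clamp",(292,206,431,287),.012),("dropper",(511,267,535,284),.04),("dish",(104,270,138,308),.008)):
    print(n,ray(c,(b[0]+b[2])/2,(b[1]+b[3])/2,z).round(4))
im=cv2.imread("pics/top0.png")
cv2.imwrite("pics/t1.png",cv2.resize(im[190:340,170:440],None,fx=2.9,fy=2.9,interpolation=cv2.INTER_CUBIC))
E
```

```text
amber [0.5204 0.2256 0.021 ]
green [0.5941 0.2204 0.021 ]
grey [0.451  0.2259 0.021 ]
tray [0.5235 0.2252 0.004 ]
anvil [0.5691 0.0365 0.04  ]
knob [ 0.5402 -0.1556  0.05  ]
clamp [ 0.5537 -0.0869  0.012 ]
dropper [ 0.4857 -0.3909  0.04  ]
dish [0.4813 0.3903 0.008 ]
```

View pics/t1.png

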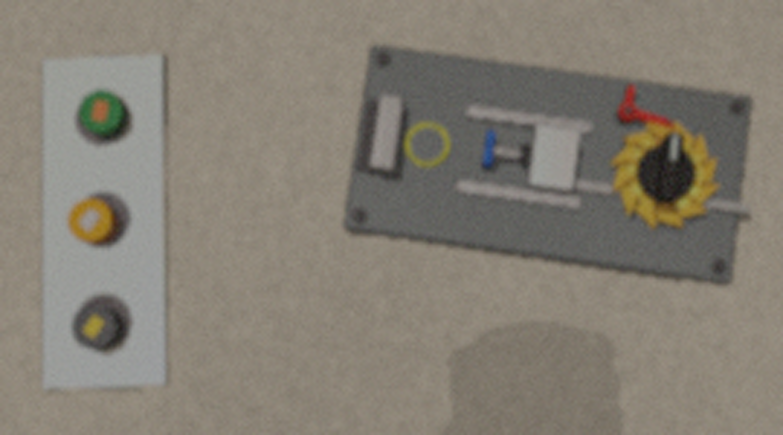

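View pics/scene0.png

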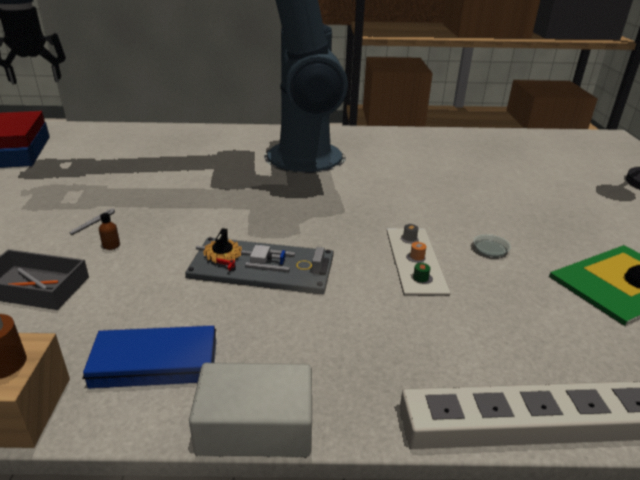

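The top crop shows the mount row with amber in the middle at about (91,220), the yellow ring at (427,144) and the knob at (668,172). The pad is at (489,150), with the pawl on the upper side of the wheel. The scene view agrees: amber is between grey and green, and the dropper and dish are well away.

Run:
```python
from h import *
c=r.calibration("top")
f=lambda x,y,z: ray(c,x/2.9+170,y/2.9+190,z)
print("amber top",f(91,220,.034),"green",f(102,113,.034),"grey",f(100,325,.034))
t=[f(44,60,.008),f(163,56,.008),f(164,385,.008),f(44,387,.008)];print("tray",np.mean(t,0),t)
d=t[0]+t[1]-t[2]-t[3];print("tray x ang",np.degrees(np.arctan2(d[1],d[0])))
m=f(427,144,.016);k=f(668,172,.06);print("mark",m,"knob",k,np.linalg.norm((m-k)[:2]))
for a,b in (((372,45),(749,97)),((347,230),(730,282))):
    p,q=f(*a,.012),f(*b,.012);d=p-q;print("clamp y ang",np.degrees(np.arctan2(d[1],d[0])))
d=m-k;print(np.degrees(np.arctan2(d[1],d[0])))
# camera mount in tool frame
s=r.observe();w=r.calibration("wrist");E=np.array(w["extrinsics"]);R=s["eef_rot"]
print("cam in tool",R.T@(E[:3,3]-s["tcp_pos"]),(R.T@E[:3,:3]).round(3),w["fx"])
T=np.array([.520,.226,.13]);print("to amber in tool units",R.T@(T-s["tcp_pos"])/.05)
```

```text
amber top [0.52009916 0.2260562  0.034     ] green [0.59272396 0.21934334 0.034     ] grey [0.45000616 0.21937976 0.034     ]
tray [0.52366321 0.2228845  0.008     ] [array([0.63631921, 0.26552869, 0.008     ]), array([0.63702066, 0.1825821 , 0.008     ]), array([0.41037804, 0.18123876, 0.008     ]), array([0.41093492, 0.26218847, 0.008     ])]
tray x ang 0.5936352835135772
mark [5.68993651e-01 4.07485692e-04 1.60000000e-02] knob [ 0.53906545 -0.15678516  0.06      ] 0.16001632342059657
clamp y ang 80.48301601624064
clamp y ang 80.83650236493034
79.22036453141939
cam in tool [ 0.0806965  -0.00068178 -0.14395155] [[-0.001 -0.95  -0.312]
 [ 1.    -0.001 -0.   ]
 [-0.    -0.312  0.95 ]] 391.25698093885694
to amber in tool units [ 11.2174732  -14.66361482   2.02585782]
```

```bash
python3 -m crank '[{"turn":[0,0,0.02],"dp":[0,0,0],"gripper":1},{"turn":[0,0,0.02],"dp":[0,0,0],"gripper":1},{"turn":[0,0,0],"dp":[0.38,-0.92,0],"gripper":1},{"turn":[0,0,0],"dp":[0.38,-0.92,0],"gripper":1},{"turn":[0,0,0],"dp":[0.38,-0.92,0],"gripper":1}]'
```

```text
time: 1.27
tcp_pos: [0.2254, -0.4886, 0.231]
eef_rot: [[1.0, -0.001, 0.0], [-0.001, -1.0, -0.001], [0.0, 0.001, -1.0]]
force: [0.4, -0.4, -0.0]
gripper_width: 0.998
```

```bash
python3 -m crank '[{"turn":[0,0,0],"dp":[0.39,-0.95,0],"gripper":1},{"turn":[0,0,0],"dp":[0.39,-0.95,0],"gripper":1},{"turn":[0,0,0],"dp":[0.39,-0.95,0],"gripper":1},{"turn":[0,0,0],"dp":[0.39,-0.95,0],"gripper":1},{"turn":[0,0,0],"dp":[0.39,-0.95,0],"gripper":1}]' >/dev/null
python3 -m crank '[{"turn":[0,0,0],"dp":[0.39,-0.95,0],"gripper":1},{"turn":[0,0,0],"dp":[0.39,-0.95,0],"gripper":1},{"turn":[0,0,0],"dp":[0.39,-0.95,0],"gripper":1},{"turn":[0,0,0],"dp":[0.39,-0.95,0],"gripper":1},{"turn":[0,0,0],"dp":[0.39,-0.95,0],"gripper":1}]'
python3 - <<'E'
from h import *
im=r.grab_frame("wrist"); cv2.imwrite("pics/w0.png",im[:,:,::-1]); w=r.calibration("wrist")
for q,z in (("knob",.054),("nest",.016),("clamp",.012)):
    for d in r.boxes_of(q,"wrist")[:2]:
        b=d["rect"]; print(q,round(d["score"],2),np.round(b),ray(w,(b[0]+b[2])/2,(b[1]+b[3])/2,z).round(4))
E
```

```text
time: 2.52
tcp_pos: [0.4265, 0.001, 0.2331]
eef_rot: [[1.0, -0.006, 0.01], [-0.005, -1.0, -0.007], [0.01, 0.007, -1.0]]
force: [-0.0, -0.8, 0.7]
gripper_width: 1.002
knob 0.74 [463.  10. 558. 108.] [ 0.5445 -0.1399  0.054 ]
nest 0.81 [247.   0. 586. 148.] [ 0.537  -0.0783  0.016 ]
clamp 0.9 [248.   2. 585. 152.] [ 0.5349 -0.0792  0.012 ]
```

View pics/w0.png

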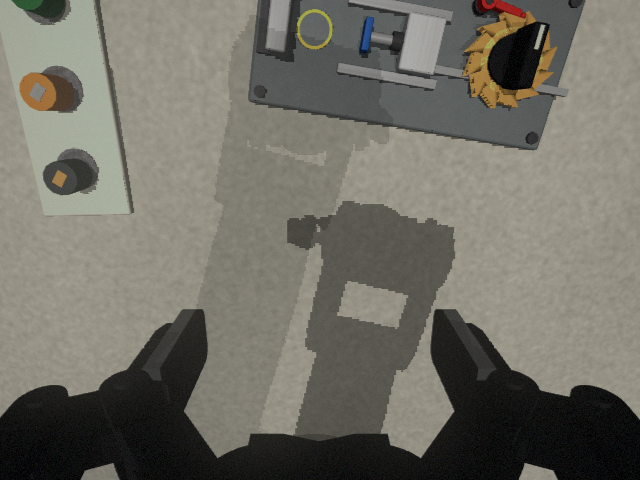

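The wrist view shows the amber top at (38,92), the ring at (314,29) and the knob bar around (520,57) with a white line at its upper right end.

```bash
python3 - <<'E'
from h import *
w=r.calibration("wrist")
print("amber",ray(w,38,92,.034),"grey",ray(w,60,178,.034),"mark",ray(w,314.5,29,.016),"knobtop",ray(w,522,56,.068))
E
python3 -m crank '[{"turn":[0,0,0],"dp":[0.37,-0.9,0],"gripper":1},{"turn":[0,0,0],"dp":[0.37,-0.9,0],"gripper":1},{"turn":[0,0,0],"dp":[0.37,-0.9,0.3],"gripper":1},{"turn":[0,0,0],"dp":[0.3,-0.7,0.4],"gripper":1},{"turn":[0,0,0],"dp":[0,0,0.4],"gripper":1}]'
python3 - <<'E'
from h import *
im=r.grab_frame("wrist"); cv2.imwrite("pics/w1.png",im[:,:,::-1]); w=r.calibration("wrist")
for q,z in (("amber_mount",.021),("tray",.008)):
    for d in r.boxes_of(q,"wrist")[:2]:
        b=d["rect"]; print(q,round(d["score"],2),np.round(b),ray(w,(b[0]+b[2])/2,(b[1]+b[3])/2,z).round(4))
s=r.observe();print(s["tcp_pos"],s["eef_rot"].round(3))
E
```

```text
amber [0.52074225 0.22919275 0.034     ] grey [0.44999701 0.22569734 0.034     ] mark [0.56971306 0.00210604 0.016     ] knobtop [ 0.54240076 -0.14850023  0.068     ]
time: 3.35
tcp_pos: [0.5039, 0.1655, 0.1789]
eef_rot: [[1.0, -0.019, 0.016], [-0.019, -1.0, -0.009], [0.017, 0.009, -1.0]]
force: [0.1, -0.2, -0.3]
gripper_width: 0.997
amber_mount 0.6 [213. 177. 256. 218.] [0.5188 0.2288 0.021 ]
tray 0.75 [173.  31. 301. 315.] [0.5357 0.2277 0.008 ]
[0.50232297 0.16398731 0.1782294 ] [[ 1.    -0.021  0.013]
 [-0.021 -1.    -0.01 ]
 [ 0.013  0.01  -1.   ]]
```

```bash
cat > go.py <<'E'
import sys
from h import *
from scipy.spatial.transform import Rotation as Ro
# go.py x y z  yaw(deg of tool x axis in world), tool pointing down
x,y,z,yaw=map(float,sys.argv[1:5]); s=r.observe(); R=np.array(s["eef_rot"]); a=np.radians(yaw)
G=np.array([[np.cos(a),np.sin(a),0],[np.sin(a),-np.cos(a),0],[0,0,-1]])
p=np.array([x,y,z])-s["tcp_pos"]
print("t",round(s["time"],2),"tcp",s["tcp_pos"].round(4),"turn",(Ro.from_matrix(R.T@G).as_rotvec()/2/np.pi).round(4),"dp(now)",(R.T@p/.05).round(3),"dp(goal axes)",(G.T@p/.05).round(3),"F",np.round(s["force"],1),"Tz",round(float(s["torque"][2]),3),"w",round(float(s["gripper_width"]),3))
E
python3 go.py 0.5200 0.2285 0.12 0.6
```

```text
t 3.5 tcp [0.5023 0.164  0.1782] turn [ 0.0016 -0.0021 -0.005 ] dp(now) [ 0.311 -1.309  1.156] dp(goal axes) [ 0.367 -1.286  1.165] F [-1.1  0.2  0.1] Tz -0.038 w 1.001
```

View pics/w1.png

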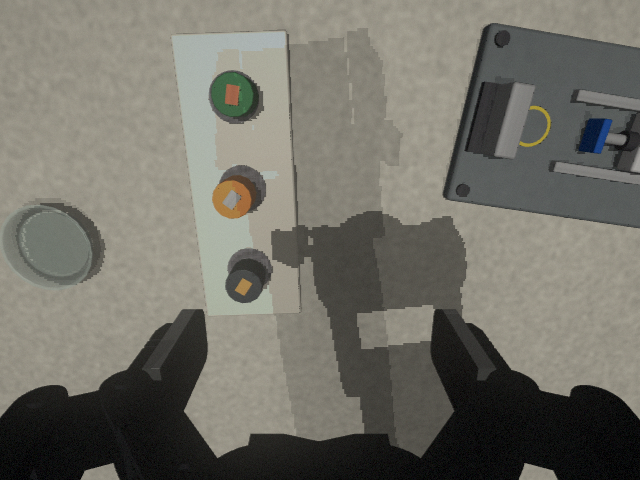

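The amber top is at (232,200), in line with the earlier estimates. The tray is unobstructed across the row.

```bash
python3 -m crank '[{"turn":[0.0016,-0.002,-0.005],"dp":[0.1,-0.4,0.2],"gripper":1},{"turn":[0,0,0],"dp":[0.15,-0.45,0.4],"gripper":1},{"turn":[0,0,0],"dp":[0.1,-0.4,0.4],"gripper":1},{"turn":[0,0,0],"dp":[0,0,0.2],"gripper":1},{"turn":[0,0,0],"dp":[0,0,0],"gripper":1}]' >/dev/null
python3 - <<'E'
from h import *
im=r.grab_frame("wrist"); cv2.imwrite("pics/w2.png",im[:,:,::-1]); w=r.calibration("wrist")
for d in r.boxes_of("amber_mount","wrist")[:2]:
    b=d["rect"]; print(round(d["score"],2),np.round(b),ray(w,(b[0]+b[2])/2,(b[1]+b[3])/2,.021).round(4))
hsv=cv2.cvtColor(im,cv2.COLOR_RGB2HSV); m=cv2.inRange(hsv,(8,140,90),(22,255,255)); n,l,st,ce=cv2.connectedComponentsWithStats(m)
for i in np.argsort(-st[1:,4])[:2]+1: print(st[i],ce[i],ray(w,st[i][0]+st[i][2]/2,st[i][1]+st[i][3]/2,.024))
E
python3 go.py 0.5200 0.2285 0.01 0.6
```

```text
0.8 [281. 218. 330. 271.] [0.5203 0.2313 0.021 ]
[283 226  47  25 696] [305.32902299 238.04885057] [0.52557109 0.2305319  0.024     ]
[308 115  18  25 230] [316.85217391 126.43478261] [0.59619447 0.22347029 0.024     ]
t 4.22 tcp [0.5264 0.2217 0.125 ] turn [-0.0003 -0.0021 -0.0016] dp(now) [-0.158 -0.133  2.298] dp(goal axes) [-0.126 -0.138  2.3  ] F [ 0.6  0.7 -0.2] Tz 0.06 w 0.999
```

View pics/w2.png

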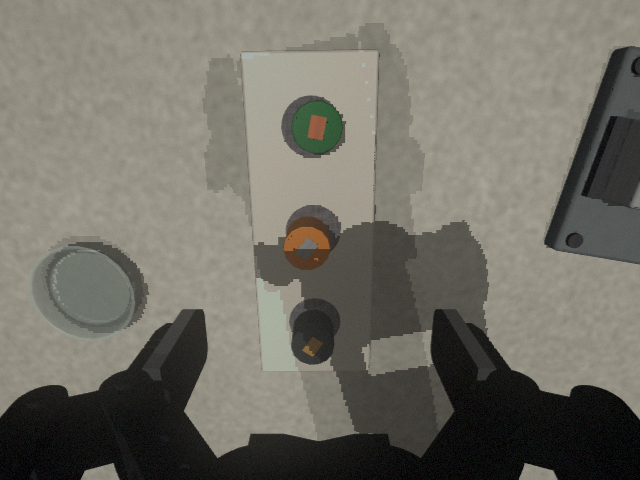

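Amber top at about (307,248), green and grey in line with it along the row.

```bash
python3 -c "
from h import *
w=r.calibration('wrist');print(ray(w,307,248,.034),ray(w,318,127,.034),ray(w,313,346,.034))"
python3 -m crank '[{"turn":[-0.0003,-0.002,-0.0016],"dp":[-0.14,-0.16,0.3],"gripper":1},{"turn":[0,0,0],"dp":[0,0,0.5],"gripper":1},{"turn":[0,0,0],"dp":[0,0,0.5],"gripper":1},{"turn":[0,0,0],"dp":[0,0,0.2],"gripper":1},{"turn":[0,0,0],"dp":[0,0,0],"gripper":1}]' >/dev/null; python3 go.py 0.5200 0.2300 0.01 0.6
```

```text
[0.52256163 0.23016404 0.034     ] [0.59704891 0.22306073 0.034     ] [0.45059258 0.22668545 0.034     ]
t 4.85 tcp [0.5192 0.2302 0.0486] turn [-0.0001 -0.0003  0.0001] dp(now) [0.015 0.004 0.772] dp(goal axes) [0.016 0.003 0.772] F [ 0.8  0.6 -0.2] Tz 0.003 w 1.002
```

```bash
python3 -m crank '[{"turn":[0,0,0],"dp":[0.03,0,0.4],"gripper":1},{"turn":[0,0,0],"dp":[0,0,0.3],"gripper":1},{"turn":[0,0,0],"dp":[0,0,0.05],"gripper":1},{"turn":[0,0,0],"dp":[0,0,0],"gripper":-1},{"turn":[0,0,0],"dp":[0,0,0],"gripper":-1}]' >/dev/null; python3 go.py 0.5215 0.2300 0.01 0.6
python3 -m crank '[{"turn":[0,0,0],"dp":[0,0,0],"gripper":-1},{"turn":[0,0,0],"dp":[0,0,0],"gripper":-1},{"turn":[0,0,0],"dp":[0,0,0],"gripper":-1},{"turn":[0,0,0],"dp":[0,0,0],"gripper":-1},{"turn":[0,0,0],"dp":[0,0,0],"gripper":-1}]' >/dev/null; python3 go.py 0.5215 0.2300 0.01 0.6
```

```text
t 5.47 tcp [0.5238 0.2312 0.0139] turn [-0.0003 -0.0013  0.0001] dp(now) [-0.046  0.023  0.078] dp(goal axes) [-0.046  0.023  0.079] F [ 0.5 -0.  -0.3] Tz 0.015 w 0.605
t 6.1 tcp [0.5244 0.2314 0.015 ] turn [-0.0004 -0.0016  0.0001] dp(now) [-0.06   0.027  0.1  ] dp(goal axes) [-0.059  0.027  0.101] F [-0.6 -0.3 -0.5] Tz -0.032 w 0.326
```

```bash
python3 -m crank '[{"turn":[0,0.001,0],"dp":[0,0,-0.2],"gripper":-1},{"turn":[0,0,0],"dp":[0,0,-0.6],"gripper":-1},{"turn":[0,0,0],"dp":[0,0,-0.7],"gripper":-1},{"turn":[0,0,-0.02],"dp":[0,0,-0.4],"gripper":-1},{"turn":[0,0,-0.028],"dp":[0,0,0],"gripper":-1}]' >/dev/null
python3 -m crank '[{"turn":[0,0,-0.029],"dp":[0,0,0],"gripper":-1},{"turn":[0,0,-0.029],"dp":[0,0,0],"gripper":-1},{"turn":[0,0,-0.029],"dp":[0,0,0],"gripper":-1},{"turn":[0,0,-0.029],"dp":[0,0,0],"gripper":-1},{"turn":[0,0,-0.029],"dp":[0,0,0],"gripper":-1}]' >/dev/null; python3 go.py 0.5695 0.0015 0.11 80.3
```

```text
t 7.35 tcp [0.5237 0.2315 0.1198] turn [ 0.0036 -0.0015 -0.0225] dp(now) [-4.101  2.276  0.201] dp(goal axes) [-4.38   1.679  0.196] F [-0.5  0.3 -1.3] Tz 0.006 w 0.328
```

```bash
python3 -m crank '[{"turn":[0.0036,-0.0015,-0.0225],"dp":[0,0,0],"gripper":-1},{"turn":[0,0,0],"dp":[-0.7,0.27,0],"gripper":-1},{"turn":[0,0,0],"dp":[-0.9,0.35,0],"gripper":-1},{"turn":[0,0,0],"dp":[-0.9,0.35,0],"gripper":-1},{"turn":[0,0,0],"dp":[-0.7,0.27,0],"gripper":-1}]' >/dev/null; python3 go.py 0.5695 0.0015 0.11 80.3
python3 - <<'E'
from h import *
im=r.grab_frame("wrist"); cv2.imwrite("pics/w3.png",im[:,:,::-1])
E
```

```text
t 7.97 tcp [0.5601 0.0617 0.1237] turn [ 0.0008 -0.0002  0.0019] dp(now) [-1.16   0.373  0.274] dp(goal axes) [-1.155  0.389  0.273] F [-0.5  0.1 -0.8] Tz -0.027 w 0.325
```

View pics/w3.png

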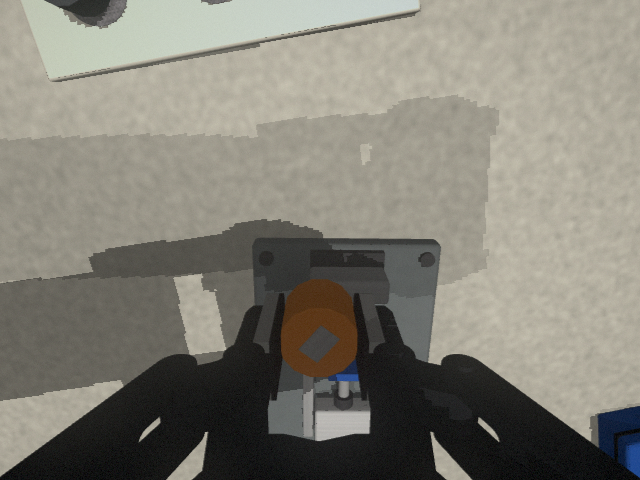

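The mount is held upright and central at (318,340). The anvil is ahead at (348,285) and the blue pad behind at (347,372).

Run:
```python
from h import *
w=r.calibration('wrist');s=r.observe()
p=ray(w,319,337,s["tcp_pos"][2]+.019);print("mount off tool",s["eef_rot"].T@(p-s["tcp_pos"]))
c=r.calibration("top")
f=lambda x,y,z: ray(c,x/2.9+170,y/2.9+190,z)
for z in(.012,.016):
    L,R=ray(w,253,241,z),ray(w,440,240,z);d=R-L;print("plate far edge mid",(L+R)/2,np.linalg.norm(d),np.degrees(np.arctan2(d[1],d[0])))
    q=[f(372,45,z),f(749,97,z),f(730,282,z),f(347,230,z)];print("plate top-cam",np.mean(q,0),np.linalg.norm(q[0]-q[1]),np.linalg.norm(q[1]-q[2]))
# ring in top picture & wrist w0 by colour
im=cv2.imread("pics/top0.png");hsv=cv2.cvtColor(im,cv2.COLOR_BGR2HSV);m=cv2.inRange(hsv,(22,110,60),(35,255,255));m[:, :300]=0;m[:,345:]=0
p=np.argwhere(m);p=p[(p[:,0]>200)&(p[:,0]<290)];print(len(p),p.min(0),p.max(0)); (cy,cx)=(p.min(0)+p.max(0))/2;print("ring top",ray(c,cx,cy,.016))
```

```text
mount off tool [ 0.00063154  0.00040183 -0.01899849]
plate far edge mid [0.5801292  0.04804286 0.012     ] 0.1293985242133683 -9.020330875620916
plate top-cam [ 0.55472144 -0.08251738  0.012     ] 0.26199490090683997 0.12822097185290562
plate far edge mid [0.58002812 0.04945121 0.016     ] 0.12737574496730608 -9.02033087562092
plate top-cam [ 0.55409957 -0.08224848  0.016     ] 0.26105529311524994 0.127761125406348
51 [233 309] [246 324]
ring top [0.56934227 0.00186839 0.016     ]
```

```bash
python3 -m crank '[{"turn":[0.0008,0,0.0005],"dp":[-0.5,0.18,0],"gripper":-1},{"turn":[0,0,0],"dp":[-0.65,0.2,0.2],"gripper":-1},{"turn":[0,0,0],"dp":[0,0,0.6],"gripper":-1},{"turn":[0,0,0],"dp":[0,0,0.2],"gripper":-1},{"turn":[0,0,0],"dp":[0,0,0],"gripper":-1}]' >/dev/null; python3 go.py 0.5695 0.002 0.0235 80.8
```

```text
t 8.65 tcp [ 0.573  -0.0049  0.0773] turn [ 0.0013  0.0002 -0.0008] dp(now) [ 0.126 -0.1    1.074] dp(goal axes) [ 0.125 -0.091  1.075] F [-0.1 -0.1 -0.3] Tz -0.003 w 0.328
```

```bash
python3 -m crank '[{"turn":[0.0013,0,-0.0008],"dp":[0.125,-0.09,0.2],"gripper":-1},{"turn":[0,0,0],"dp":[0,0,0.4],"gripper":-1},{"turn":[0,0,0],"dp":[0,0,0.2],"gripper":-1},{"turn":[0,0,0],"dp":[0,0,0],"gripper":-1},{"turn":[0,0,0],"dp":[0,0,0],"gripper":-1}]' >/dev/null; python3 go.py 0.5695 0.002 0.0235 80.8
```

```text
t 9.28 tcp [0.5703 0.0036 0.0361] turn [0.0002 0.0002 0.0004] dp(now) [-0.033 -0.012  0.253] dp(goal axes) [-0.033 -0.012  0.253] F [ 0.   0.4 -0.3] Tz 0.071 w 0.327
```

```bash
python3 -m crank '[{"turn":[0,0,0],"dp":[-0.035,-0.01,0.12],"gripper":-1},{"turn":[0,0,0],"dp":[0,0,0.08],"gripper":-1},{"turn":[0,0,0],"dp":[0,0,0],"gripper":-1},{"turn":[0,0,0],"dp":[0,0,0],"gripper":-1},{"turn":[0,0,0],"dp":[0,0,0],"gripper":-1}]' >/dev/null; python3 go.py 0.5695 0.002 0.0235 80.8
```

```text
t 9.9 tcp [0.5704 0.0014 0.0265] turn [0.0006 0.0002 0.0003] dp(now) [ 0.009 -0.019  0.059] dp(goal axes) [ 0.009 -0.019  0.059] F [ 0.3  0.5 -0.1] Tz 0.003 w 0.326
```

```bash
python3 -m crank '[{"turn":[0.0006,0,0],"dp":[0,0,0.04],"gripper":-1},{"turn":[0,0,0],"dp":[0,0,0.02],"gripper":-1},{"turn":[0,0,0],"dp":[0,0,0.02],"gripper":-1},{"turn":[0,0,0],"dp":[0,0,0],"gripper":-1},{"turn":[0,0,0],"dp":[0,0,0],"gripper":-1}]' >/dev/null; python3 go.py 0.5695 0.002 0.0235 80.8
```

```text
t 10.53 tcp [0.5707 0.0013 0.023 ] turn [-0.      0.0003  0.0004] dp(now) [ 0.01  -0.027 -0.009] dp(goal axes) [ 0.01  -0.027 -0.009] F [-0.5  0.5  0.7] Tz 0.075 w 0.328
```

```bash
python3 -m crank '[{"turn":[0,0,0],"dp":[0,0,0.015],"gripper":-1},{"turn":[0,0,0],"dp":[0,0,0],"gripper":-1},{"turn":[0,0,0],"dp":[0,0,0.01],"gripper":-1},{"turn":[0,0,0],"dp":[0,0,0],"gripper":-1},{"turn":[0,0,0],"dp":[0,0,0],"gripper":-1}]' >/dev/null; python3 go.py 0.5695 0.002 0.0235 80.8
```

```text
t 11.15 tcp [0.5709 0.0012 0.023 ] turn [-0.0001  0.0003  0.0004] dp(now) [ 0.012 -0.03  -0.01 ] dp(goal axes) [ 0.011 -0.03  -0.01 ] F [-2.   0.1  3. ] Tz 0.031 w 0.327
```

```bash
python3 -m crank '[{"turn":[0,0,0],"dp":[0,0,0],"gripper":-0.1},{"turn":[0,0,0],"dp":[0,0,0],"gripper":0},{"turn":[0,0,0],"dp":[0,0,0],"gripper":0.1},{"turn":[0,0,0],"dp":[0,0,-0.2],"gripper":0.1},{"turn":[0,0,0],"dp":[0,0,-0.6],"gripper":0.1}]' >/dev/null; python3 go.py 0.5405 -0.155 0.15 80.8
python3 -m crank '[{"turn":[0,0,0],"dp":[0,0,-0.6],"gripper":0.1},{"turn":[0,0,0],"dp":[0,0,-0.8],"gripper":0.1},{"turn":[0,0,0],"dp":[0,0,-0.5],"gripper":0.5},{"turn":[0,0,0],"dp":[-0.5,0,0],"gripper":1},{"turn":[0,0,0],"dp":[-0.7,0,0],"gripper":1}]' >/dev/null; python3 go.py 0.5405 -0.155 0.15 80.8
python3 - <<'E'
from h import *
im=r.grab_frame("wrist"); cv2.imwrite("pics/w4.png",im[:,:,::-1])
w=r.calibration("wrist")
for q,z in (("knob",.054),("amber_mount",.029)):
    for d in r.boxes_of(q,"wrist")[:2]:
        b=d["rect"]; print(q,round(d["score"],2),np.round(b),ray(w,(b[0]+b[2])/2,(b[1]+b[3])/2,z).round(4))
E
```

```text
t 11.78 tcp [0.5687 0.0016 0.061 ] turn [-0.001   0.0003  0.0004] dp(now) [-3.185 -0.075 -1.774] dp(goal axes) [-3.182 -0.056 -1.78 ] F [-0.9 -0.6  0.6] Tz 0.032 w 0.549
t 12.4 tcp [ 0.5624 -0.0575  0.1664] turn [0.0007 0.0004 0.001 ] dp(now) [-1.994 -0.134  0.333] dp(goal axes) [-1.995 -0.12   0.329] F [ 0.1 -0.4 -0.5] Tz -0.01 w 1.003
knob 0.57 [266. 296. 357. 380.] [ 0.5443 -0.1449  0.054 ]
amber_mount 0.65 [293. 122. 339. 166.] [ 0.5701 -0.0061  0.029 ]
```

View pics/w4.png

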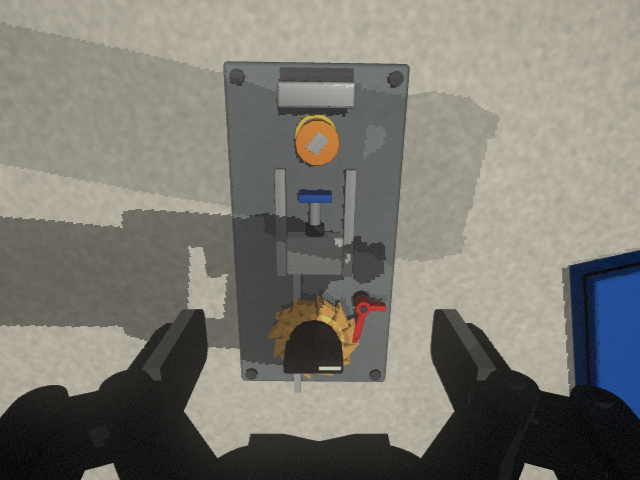

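The mount stands upright at (317,143) on the mark, with a ring sliver visible behind it. The blue pad's face is at (315,190), clear of it. The bar lies along the clamp's x, its top near (314,367), and the pawl is at (365,310).

```bash
python3 - <<'E'
from h import *
w=r.calibration("wrist")
m=ray(w,317,143,.042);rg=ray(w,316,115,.016);pd=ray(w,315,191,.038);a=ray(w,316,107,.03);k=ray(w,313.5,367,.068);f=ray(w,316,82,.046)
u=np.array([np.cos(np.radians(80.8)),np.sin(np.radians(80.8)),0])
print("mount",m,"ringctr",rg-.015*u,"knob",k)
for n,p in (("ring",rg-.015*u),("padtop",pd),("knob",k)): print(n,"rel mount along y",(p-m)@u, "x",(p-m)@np.array([u[1],-u[0],0]))
E
python3 -m crank '[{"turn":[0,0,-0.029],"dp":[-0.6,0,0],"gripper":1},{"turn":[0,0,-0.029],"dp":[-0.5,-0.1,0],"gripper":1},{"turn":[0,0,-0.029],"dp":[0,0,0],"gripper":1},{"turn":[0,0,-0.029],"dp":[0,0,0],"gripper":1},{"turn":[0,0,-0.029],"dp":[0,0,0],"gripper":1}]' >/dev/null
python3 -m crank '[{"turn":[0,0,-0.029],"dp":[0,0,0],"gripper":1},{"turn":[0,0,-0.029],"dp":[0,0,0],"gripper":1},{"turn":[0,0,-0.029],"dp":[0,0,0],"gripper":1},{"turn":[0,0,-0.02],"dp":[0,0,0],"gripper":1},{"turn":[0,0,0],"dp":[0,0,0],"gripper":1}]' >/dev/null;  python3 go.py 0.5425 -0.155 0.15 170.8
```

```text
mount [ 0.57096269 -0.00117103  0.042     ] ringctr [0.57060675 0.00128366 0.016     ] knob [ 0.54321904 -0.15666599  0.068     ]
ring rel mount along y 0.002366205736409966 x -0.0007438185797936101
padtop rel mount along y -0.033409429617790094 x -0.0014115144090150534
knob rel mount along y -0.1579304034591691 x -0.0025260362176273317
t 13.8 tcp [ 0.5538 -0.1052  0.1671] turn [0.0003 0.0004 0.0102] dp(now) [ 0.13  -1.014  0.34 ] dp(goal axes) [ 0.064 -1.02   0.342] F [ 0.4 -0.4 -0.5] Tz 0.018 w 1.001
```

```bash
python3 -m crank '[{"turn":[0,0,0.0102],"dp":[0.05,-0.5,0],"gripper":1},{"turn":[0,0,0],"dp":[0.06,-0.55,0],"gripper":1},{"turn":[0,0,0],"dp":[0,0,0.2],"gripper":1},{"turn":[0,0,0],"dp":[0,0,0.2],"gripper":1},{"turn":[0,0,0],"dp":[0,0,0],"gripper":1}]' >/dev/null;  python3 go.py 0.543 -0.1565 0.15 170.8
python3 - <<'E'
from h import *
im=r.grab_frame("wrist"); cv2.imwrite("pics/w5.png",im[:,:,::-1])
w=r.calibration("wrist")
for d in r.boxes_of("knob","wrist")[:2]:
        b=d["rect"]; print(round(d["score"],2),np.round(b),ray(w,(b[0]+b[2])/2,(b[1]+b[3])/2,.054).round(4))
E
```

```text
t 14.43 tcp [ 0.5416 -0.1535  0.1453] turn [ 0.0006  0.0002 -0.0011] dp(now) [-0.037 -0.054 -0.094] dp(goal axes) [-0.036 -0.055 -0.094] F [ 0.2 -0.5 -0.5] Tz -0.007 w 0.997
0.88 [262. 177. 369. 285.] [ 0.5367 -0.1536  0.054 ]
```

View pics/w5.png

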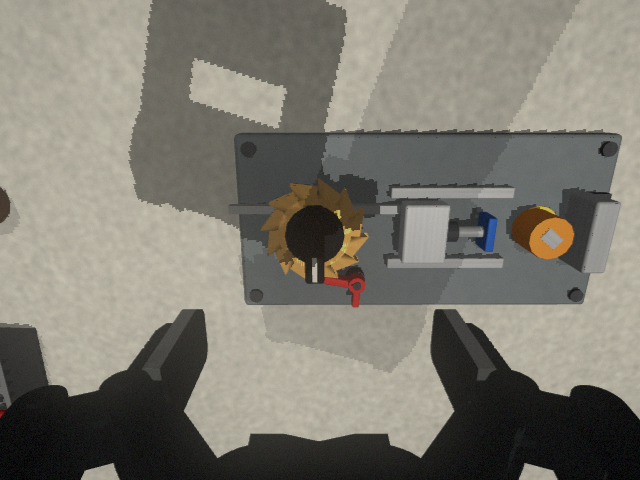

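The bar runs vertically in the picture at column 314, with its white-marked end at (314,283), across the fingers' closing direction. Pad at (488,232), mount at (548,237), pawl at (350,285).

Run:
```python
from h import *
w=r.calibration("wrist")
e=ray(w,314.5,283.5,.068);a=np.radians(-9.2);print("knob from bar end",e-.022*np.array([np.cos(a),np.sin(a),0]))
im=cv2.imread("pics/w5.png");hsv=cv2.cvtColor(im,cv2.COLOR_BGR2HSV);m=cv2.inRange(hsv,(10,90,40),(28,255,255));m[:, :255]=0;m[:,375:]=0;m[:170]=0;m[300:]=0
p=np.argwhere(m)[:,::-1].astype(np.float32);(c,rad)=cv2.minEnclosingCircle(p);print("wheel",c,rad,ray(w,*c,.034))
```

```text
knob from bar end [ 0.54484286 -0.1561121   0.068     ]
wheel (314.6293029785156, 230.2705535888672) 53.677452087402344 [ 0.54284213 -0.15568752  0.034     ]
```

```bash
python3 -m crank '[{"turn":[0.0006,0,-0.0011],"dp":[-0.04,-0.05,0.3],"gripper":1},{"turn":[0,0,0],"dp":[0,0,0.5],"gripper":1},{"turn":[0,0,0],"dp":[0,0,0.4],"gripper":1},{"turn":[0,0,0],"dp":[0,0,0],"gripper":1},{"turn":[0,0,0],"dp":[0,0,0],"gripper":1}]' >/dev/null;  python3 go.py 0.5437 -0.156 0.043 170.8
```

```text
t 15.15 tcp [ 0.545  -0.1564  0.0837] turn [-0.0003  0.0007  0.0004] dp(now) [0.031 0.004 0.813] dp(goal axes) [0.027 0.003 0.813] F [-0.  -0.1  0.6] Tz -0.015 w 1.0
```

```bash
python3 -m crank '[{"turn":[-0.0003,0.0007,0.0004],"dp":[0.03,0,0.4],"gripper":1},{"turn":[0,0,0],"dp":[0,0,0.3],"gripper":1},{"turn":[0,0,0],"dp":[0,0,0.1],"gripper":0},{"turn":[0,0,0],"dp":[0,0,0],"gripper":-0.3},{"turn":[0,0,0],"dp":[0,0,0],"gripper":-0.4}]' >/dev/null;  python3 go.py 0.5437 -0.156 0.043 170.8
```

```text
t 15.78 tcp [ 0.5443 -0.1565  0.0419] turn [-0.      0.0003  0.    ] dp(now) [ 0.014  0.008 -0.022] dp(goal axes) [ 0.014  0.008 -0.021] F [-1.   0.8 -0.2] Tz 0.024 w 0.378
```

Very good alignment; closing on the bar.

```bash
python3 -m crank '[{"turn":[0,0,0],"dp":[0,0,0],"gripper":-0.7},{"turn":[0,0,0],"dp":[0,0,0],"gripper":-1},{"turn":[0,0,0],"dp":[0,0,0],"gripper":-1},{"turn":[0,0,0],"dp":[0,0,0],"gripper":-1},{"turn":[0,0,0],"dp":[0,0,0],"gripper":-1}]' >/dev/null;  python3 go.py 0.5437 -0.156 0.043 170.8
cat > rd.py <<'E'
from h import *
# average torque (new reading per picture) and yaw; wheel angle estimate vs YAW0
import sys
T=[];F=[]
n=int(sys.argv[1]) if len(sys.argv)>1 else 6
for i in range(n):
    r.grab_frame("wrist"); s=r.observe(); T.append(s["torque"]); F.append(s["force"])
R=s["eef_rot"]; yaw=np.degrees(np.arctan2(R[1,0],R[0,0]))
print("t",round(s["time"],2),"yaw",round(yaw,2),"tcp",s["tcp_pos"].round(4),"T",np.mean(T,0).round(3),"sd",np.std(T,0).round(3),"F",np.mean(F,0).round(2),"w",round(float(s["gripper_width"]),3),"tilt",R[:2,2].round(4))
E
python3 rd.py 6
```

```text
t 16.4 tcp [ 0.5446 -0.1566  0.0426] turn [-0.0001  0.0005  0.    ] dp(now) [ 0.021  0.009 -0.009] dp(goal axes) [ 0.021  0.009 -0.009] F [ 0.7  0.3 -0.6] Tz 0.022 w 0.13
t 16.7 yaw 170.8 tcp [ 0.5446 -0.1566  0.0426] T [ 0.02  -0.005 -0.006] sd [0.035 0.022 0.036] F [-0.08  0.17 -0.93] w 0.128 tilt [ 0.003  -0.0011]
```

```bash
python3 -m crank '[{"turn":[0,0,0.022],"dp":[0,0,0],"gripper":-1},{"turn":[0,0,0.025],"dp":[0,0,0],"gripper":-1},{"turn":[0,0,0.025],"dp":[0,0,0],"gripper":-1},{"turn":[0,0,0.022],"dp":[0,0,0],"gripper":-1},{"turn":[0,0,0],"dp":[0,0,0],"gripper":-1}]' >/dev/null;  python3 go.py 0.5446 -0.1566 0.043 136.3; python3 rd.py 5
```

```text
t 17.32 tcp [ 0.5443 -0.1574  0.0426] turn [-0.0001  0.0005 -0.0007] dp(now) [ 0.006  0.016 -0.009] dp(goal axes) [ 0.006  0.016 -0.009] F [ 0.4  0.4 -0.1] Tz -0.014 w 0.124
t 17.57 yaw 136.05 tcp [ 0.5443 -0.1574  0.0426] T [-0.01   0.022  0.   ] sd [0.007 0.026 0.032] F [-0.38 -0.36 -1.12] w 0.129 tilt [ 0.0018 -0.0029]
```

```bash
cat > pad.py <<'E'
from h import *
# pad and mount position along clamp y relative to mark, from wrist (and top) picture
import sys
u=np.array([np.cos(np.radians(80.8)),np.sin(np.radians(80.8)),0]); M=np.array([.5705,.0015,.016])
def look(cam,im,c):
    hsv=cv2.cvtColor(im,cv2.COLOR_RGB2HSV)
    for n,lo,hi,z in (("pad",(105,130,40),(128,255,255),.03),("amber",(8,150,60),(19,255,255),.03)):
        m=cv2.inRange(hsv,lo,hi); k,l,st,ce=cv2.connectedComponentsWithStats(m); out=[]
        for i in np.argsort(-st[1:,4])[:6]+1:
            p=ray(c,*ce[i],z)-M
            if st[i,4]>8 and np.hypot(p[0],p[1])<.06: out.append((int(st[i,4]),ce[i].round(1).tolist(),round(1000*float(p@u),1)))
        print(cam,n,out)
if __name__=="__main__":
    for cam in ("wrist","top"):
        im=r.grab_frame(cam); c=r.calibration(cam); look(cam,im,c)
        if len(sys.argv)>1: cv2.imwrite(f"pics/{sys.argv[1]}_{cam}.png",im[:,:,::-1])
E
python3 - <<'E'
from pad import *
look("top0",cv2.imread("pics/top0.png")[:,:,::-1].copy(),r.calibration("top"))
E
python3 pad.py a
```

```text
top0 pad [(24, [338.1, 241.4], -42.7)]
top0 amber []
wrist pad [(2281, [592.4, 125.9], -32.1)]
wrist amber [(1821, [626.0, 85.6], -16.1)]
top pad [(25, [334.8, 240.7], -36.0)]
top amber [(15, [321.7, 243.3], -11.5)]
```

```bash
python3 -c "
import cv2,numpy as np
a=cv2.imread('pics/a_wrist.png');b=cv2.imread('pics/a_top.png')[190:310,270:440]
b=cv2.resize(b,(510,360),interpolation=cv2.INTER_CUBIC)
a=cv2.resize(a,(480,360));a=a[:,:]
o=np.vstack([a[:300],np.zeros((10,480,3),np.uint8)]);
o=cv2.resize(np.hstack([a,b]),(800,292));cv2.imwrite('pics/a.png',o)"
```

```text
(no output)
```

View pics/a.png

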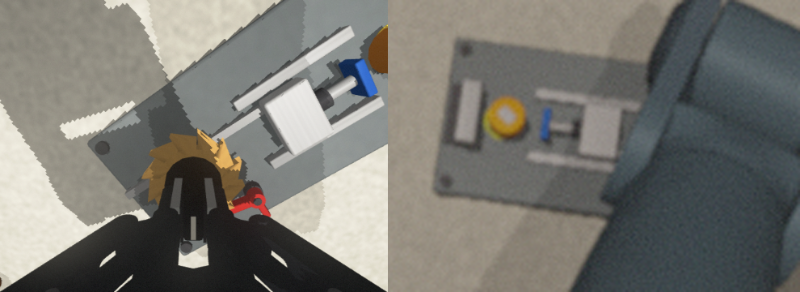

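The wrist and top views both show the wheel has turned. The pad is 6.7 mm nearer, the mount is untouched, and the pad still has a clear gap.

```bash
python3 -m crank '[{"turn":[0,0,0.02],"dp":[0,0.016,0],"gripper":-1},{"turn":[0,0,0.023],"dp":[0,0,0],"gripper":-1},{"turn":[0,0,0.023],"dp":[0,0,0],"gripper":-1},{"turn":[0,0,0.0165],"dp":[0,0,0],"gripper":-1},{"turn":[0,0,0],"dp":[0,0,0],"gripper":-1}]' >/dev/null;  python3 go.py 0.5446 -0.1566 0.043 106.3; python3 rd.py 10; python3 pad.py b; python3 -c "
from h import *
print(r.observe()['joint_efforts'].round(3))"
```

```text
t 18.3 tcp [ 0.5436 -0.1577  0.0426] turn [-0.0005  0.0006 -0.0018] dp(now) [ 0.017  0.025 -0.009] dp(goal axes) [ 0.017  0.025 -0.009] F [ 0.3 -0.7 -0.7] Tz 0.012 w 0.126
t 18.8 yaw 105.61 tcp [ 0.5436 -0.1577  0.0426] T [0.021 0.007 0.027] sd [0.017 0.029 0.041] F [-0.41 -0.28 -0.73] w 0.129 tilt [-0.0016 -0.0047]
wrist pad [(240, [497.5, 4.0], -30.6)]
wrist amber []
top pad [(25, [331.6, 240.2], -29.8)]
top amber [(13, [321.8, 243.6], -11.6)]
[ 2.6600e-01 -3.9115e+01 -2.6584e+01  6.2000e-02 -6.9000e-02  2.8000e-02]
```

```bash
sed -i 's/^print("t"/print("J6",np.round(s["joint_efforts"][3:],3)); print("t"/' rd.py; python3 -m crank '[{"turn":[0,0,0.02],"dp":[0.017,0.025,0],"gripper":-1},{"turn":[0,0,0.023],"dp":[0,0,0],"gripper":-1},{"turn":[0,0,0.022],"dp":[0,0,0],"gripper":-1},{"turn":[0,0,0.0155],"dp":[0,0,0],"gripper":-1},{"turn":[0,0,0],"dp":[0,0,0],"gripper":-1}]' >/dev/null;  python3 go.py 0.5446 -0.1566 0.043 76.3; python3 rd.py 10; python3 pad.py c
```

```text
t 19.52 tcp [ 0.5429 -0.1577  0.0426] turn [-0.0007  0.0012 -0.0012] dp(now) [ 0.03   0.028 -0.009] dp(goal axes) [ 0.03   0.028 -0.009] F [-0.2 -1.2 -0.1] Tz 0.031 w 0.13
J6 [ 0.037 -0.1    0.027]
t 20.02 yaw 75.83 tcp [ 0.5429 -0.1577  0.0426] T [0.045 0.013 0.019] sd [0.037 0.025 0.03 ] F [-1.29 -0.24 -0.57] w 0.124 tilt [-0.0064 -0.0066]
wrist pad []
wrist amber []
top pad [(28, [328.4, 240.0], -23.6)]
top amber [(13, [320.8, 244.0], -10.0)]
```

```bash
python3 -m crank '[{"turn":[-0.0007,0.0012,0.02],"dp":[0.03,0.028,0],"gripper":-1},{"turn":[0,0,0.023],"dp":[0,0,0],"gripper":-1},{"turn":[0,0,0.022],"dp":[0,0,0],"gripper":-1},{"turn":[0,0,0.0155],"dp":[0,0,0],"gripper":-1},{"turn":[0,0,0],"dp":[0,0,0],"gripper":-1}]' >/dev/null;  python3 go.py 0.5446 -0.1566 0.043 46.3; python3 rd.py 10; python3 pad.py d
```

```text
t 20.75 tcp [ 0.5423 -0.1574  0.0426] turn [-0.0005  0.001  -0.0004] dp(now) [ 0.043  0.023 -0.009] dp(goal axes) [ 0.043  0.023 -0.009] F [-0.6 -1.3  0.3] Tz 0.023 w 0.128
J6 [ 0.093 -0.125  0.031]
t 21.25 yaw 46.09 tcp [ 0.5422 -0.1574  0.0426] T [-0.014  0.058  0.015] sd [0.017 0.037 0.033] F [-1.26 -0.41 -0.52] w 0.125 tilt [-0.0068 -0.002 ]
wrist pad [(222, [61.7, 4.3], -15.0)]
wrist amber []
top pad [(24, [325.5, 239.9], -17.9)]
top amber [(22, [316.5, 243.6], -1.5)]
```

```bash
python3 -m crank '[{"turn":[-0.0005,0.001,0.02],"dp":[0.043,0.023,0],"gripper":-1},{"turn":[0,0,0.023],"dp":[0,0,0],"gripper":-1},{"turn":[0,0,0.022],"dp":[0,0,0],"gripper":-1},{"turn":[0,0,0.016],"dp":[0,0,0],"gripper":-1},{"turn":[0,0,0],"dp":[0,0,0],"gripper":-1}]' >/dev/null;  python3 go.py 0.5446 -0.1566 0.043 16.3; python3 rd.py 10; python3 pad.py e
```

```text
t 21.98 tcp [ 0.5419 -0.1568  0.0426] turn [-0.0004  0.0012 -0.0003] dp(now) [ 0.053  0.012 -0.009] dp(goal axes) [ 0.053  0.012 -0.008] F [-0.4 -0.5 -0.2] Tz 0.046 w 0.128
J6 [ 0.101 -0.131  0.079]
t 22.48 yaw 16.15 tcp [ 0.5419 -0.1567  0.0426] T [-0.011  0.065  0.068] sd [0.036 0.035 0.026] F [-0.9  -0.11  0.  ] w 0.128 tilt [-0.0079  0.0002]
wrist pad []
wrist amber []
top pad [(21, [323.9, 239.2], -14.5)]
top amber [(22, [314.2, 243.5], 3.1)]
```

Extra torque (about +0.048 N m) and a 2.6 mm shortfall in pad travel both show the pad bearing at tooth 5. So tooth 6 is the second and last.

```bash
python3 -m crank '[{"turn":[-0.0004,0.0012,0.02],"dp":[0.053,0.012,0],"gripper":-1},{"turn":[0,0,0.023],"dp":[0,0,0],"gripper":-1},{"turn":[0,0,0.022],"dp":[0,0,0],"gripper":-1},{"turn":[0,0,0.0165],"dp":[0,0,0],"gripper":-1},{"turn":[0,0,0],"dp":[0,0,0],"gripper":-1}]' >/dev/null;  python3 go.py 0.5446 -0.1566 0.043 -13.7; python3 rd.py 10; python3 pad.py f
```

```text
t 23.2 tcp [ 0.5419 -0.156   0.0425] turn [ 0.0002  0.0013 -0.0005] dp(now) [ 0.056 -0.001 -0.01 ] dp(goal axes) [ 0.056 -0.001 -0.009] F [-1.8 -0.2 -0.5] Tz 0.105 w 0.126
J6 [ 0.105 -0.115  0.187]
t 23.7 yaw -13.95 tcp [ 0.5419 -0.156   0.0426] T [0.046 0.023 0.18 ] sd [0.027 0.034 0.04 ] F [-1.23  0.18 -0.06] w 0.126 tilt [-0.008   0.0009]
wrist pad []
wrist amber []
top pad [(21, [323.9, 239.2], -14.5)]
top amber [(18, [315.7, 244.1], 0.0)]
```

Torque rose by exactly one tooth's worth (+0.108). I'll ease back 4° with the bar still held, to check that the pawl carries the load.

```bash
python3 -m crank '[{"turn":[0,0,-0.006],"dp":[0,0,0],"gripper":-1},{"turn":[0,0,-0.006],"dp":[0,0,0],"gripper":-1},{"turn":[0,0,-0.002],"dp":[0,0,0],"gripper":-1},{"turn":[0,0,0],"dp":[0,0,0],"gripper":-1},{"turn":[0,0,0],"dp":[0,0,0],"gripper":-1}]' >/dev/null; python3 rd.py 6
```

```text
J6 [ 0.095 -0.115  0.122]
t 24.73 yaw -8.8 tcp [ 0.5418 -0.1561  0.0425] T [0.021 0.04  0.119] sd [0.017 0.042 0.028] F [-1.17  0.19 -0.27] w 0.127 tilt [-0.008   0.0008]
```

```bash
python3 -m crank '[{"turn":[0,0,-0.004],"dp":[0,0,0],"gripper":-1},{"turn":[0,0,0],"dp":[0,0,0],"gripper":-1},{"turn":[0,0,0],"dp":[0,0,0],"gripper":-1},{"turn":[0,0,0],"dp":[0,0,0],"gripper":-1},{"turn":[0,0,0],"dp":[0,0,0],"gripper":-1}]' >/dev/null; python3 rd.py 6
```

```text
J6 [-0.046 -0.131 -0.253]
t 25.65 yaw -7.43 tcp [ 0.5418 -0.1562  0.0425] T [ 0.007  0.081 -0.26 ] sd [0.05  0.029 0.026] F [-1.37 -0.06 -0.22] w 0.124 tilt [-0.0078  0.0015]
```

The torque reversed hard at about 178.4°, so the pawl is a firm stop at tooth 6. Next is to let go and lift.

```bash
python3 -m crank '[{"turn":[0,0,0.002],"dp":[0,0,0],"gripper":-0.7},{"turn":[0,0,0],"dp":[0,0,0],"gripper":-0.3},{"turn":[0,0,0],"dp":[0,0,0],"gripper":0},{"turn":[0,0,0],"dp":[0,0,0],"gripper":0.2},{"turn":[0,0,0],"dp":[0,0,-0.2],"gripper":0.2}]' 
python3 -m crank '[{"turn":[0,0,0],"dp":[0,0,-0.5],"gripper":0.2},{"turn":[0,0,0],"dp":[0,0,-0.8],"gripper":0.2},{"turn":[0,0,0],"dp":[0,0,-0.8],"gripper":0.2},{"turn":[0,0,0],"dp":[-0.5,0,-0.3],"gripper":0.5},{"turn":[0,0,0],"dp":[-0.5,0,0],"gripper":1}]'; python3 pad.py g
python3 - <<'E'
import cv2,numpy as np
a=cv2.imread('pics/g_wrist.png');cv2.imwrite('pics/g.png',a)
E
```

```text
time: 26.28
tcp_pos: [0.5422, -0.1561, 0.0528]
eef_rot: [[0.99, -0.141, -0.008], [-0.141, -0.99, 0.001], [-0.008, -0.0, -1.0]]
force: [-0.1, -0.7, -1.0]
gripper_width: 0.601
time: 26.9
tcp_pos: [0.4947, -0.15, 0.1819]
eef_rot: [[0.99, -0.14, -0.002], [-0.14, -0.99, -0.002], [-0.002, 0.002, -1.0]]
force: [-0.9, 0.7, 0.6]
gripper_width: 0.931
wrist pad [(249, [112.2, 145.9], -7.6)]
wrist amber [(1118, [84.0, 144.2], 13.0)]
top pad [(22, [323.8, 239.2], -14.4)]
top amber [(25, [314.2, 243.4], 3.1)]
```

View pics/g.png

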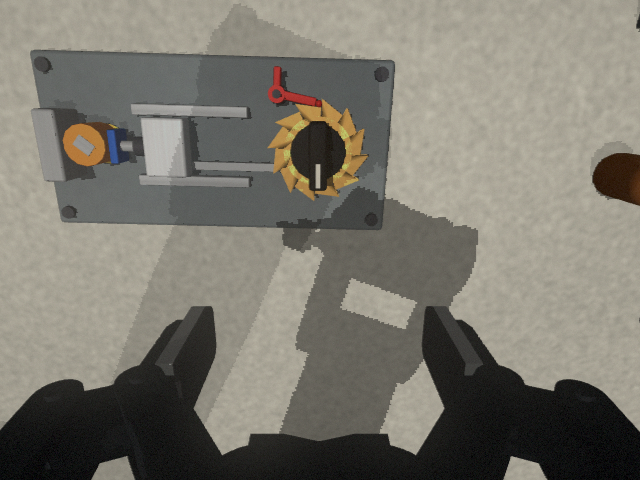

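The mount is upright at (84,144), held between the blue pad at (115,146) and the anvil. The bar has made half a turn (white end at (318,177)), so the wheel is at tooth 6. The pawl tip at (315,103) is in a tooth gap, and the gripper is clear.

```bash
python3 -c "
from workcell import r
print(r.close_job())"
```

```text
the job is handed in; nothing more can be done
None
```

I stood the amber mount on the yellow ring about 2 mm short of its centre and wound the knob to tooth 6 in one grip. I let go with the pawl holding and handed the job in at about 27 s.

- **Tooth count:** The pad was not yet pressing at tooth 4 (no clear torque rise). At tooth 5 the torque rose by about 0.05 N m and the pad stopped about 2.6 mm short of its free travel, so I counted tooth 5 as the first. Tooth 6 added another 0.11 N m, the expected one-tooth step.
- **Clamping force:** I estimate roughly 11 to 12 N on the mount, well below the 24 N limit. This was worked out from torque and pad travel, not measured directly.
- **Pawl check:** Easing the knob back with the bar still held, the torque reversed sharply at about 178°, so the pawl stops the wheel at tooth 6. After I let go, the pad had not moved.
- **Last picture:** The mount is upright between pad and anvil, the knob is half a turn round, the pawl is in a tooth gap and the gripper is clear. The tray and dish are not in that picture; I never touched the other mounts, the bottle or the dish.
- **Readings that disagreed:** Unloaded torque read about 0.03 N m instead of the stated 0.04. The wrist torque was noisy, so I relied mainly on the last joint's effort. Colour tracking of the mount from the top camera was off by a few millimetres, so I did not use it.

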